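# Close and lock the gauge chest

### The arm

A 6-joint arm with a two-finger parallel gripper is mounted at the origin on the work surface. World frame = base frame: x ahead of the robot, y to its left, z up, the work surface at z = 0. Lengths are in m, angles in rad, forces in N, time in s.
With the tool pointing down it reaches from about 0.275 to 0.825 m from the base axis. Payload 4.9 kg.
Tool frame: the origin (TCP) lies midway between the tips of the shut fingers; the grasp point (between the pads) lies 19 mm behind it (bot.grip_depth is the distance from the TCP to the grasp point, in m); y points along the fingers, x is the direction in which the jaws open and shut, and the axes are right-handed (so a half turn about y gives the same grasp; the last joint's range is limited). The gripper opens to 85 mm and grips with 20 to 120 N. Pads are 22 mm wide; open, the fingers measure 114 mm over their backs; the gripper's body (76 mm by 85 mm) begins 54 mm behind the grasp point. The pads swing forward as they close: fully open they stand 13 mm farther back than shut.
Start: joints at [-1.362, 0.326, -0.193, 1.052, 0, 1.437], TCP at [0.185, -0.518, 0.231] pointing down, gripper open.
Joint ranges: [-2.65, 2.65], [-0.97, 1.79], [-1.3, 1.35], [-1.93, 2.1], [-1.47, 1.37], [-3.14, 3.14]. Speed limits (rad/s): [2.57, 2.57, 3.14, 3.14, 3.14, 3.14].

### API

Orientations are given as a unit quaternion [w, x, y, z].
In Python, from cell import bot gives the robot as it stands. Calls block until the motion is done:
- bot.move_pose(position, orientation): joint-space move of the TCP to a pose.
- bot.move_linear(position, speed=0.15, rotation=None, until_force=None): straight line of the TCP; rotation=None keeps the orientation; speed is the mean speed in m/s. With until_force (N) it stops when the force on the tool has changed by that much, and returns True; else False.
- bot.goto_joints(angles): joint-space move.
- bot.set_gripper(opening, grasp_force=None): opening from 0.0 (shut) to 1.0 (fully open); grasp_force is the grip in N (None keeps the last); returns when the fingers have stopped.
- bot.wait(seconds).
- bot.solve_ik(position, orientation): joint angles nearest the present ones, or None.
- bot.camera(name): name is "scene" or "top" or "wrist"; returns the picture (480x640x3 uint8, red, green, blue); there is no depth.
- bot.calibration(name): a dict with "mtx" (3x3 intrinsics, pixels), "k1" (the pictures are not rectified: a ray, as slopes to the right and down, at radius r is drawn at 1 + k1 r^2 times it, then the intrinsics apply), "extrinsics" (4x4, takes a point from world to camera coordinates); the wrist camera has in their place "hand_eye" (4x4, takes a point from camera to tool coordinates, whose origin is the TCP and whose axes are the tool frame's). Camera axes: x right, y down, z forward; pixel columns grow to the right and rows downward; lengths in m; the calibration is good to about 2 mm. A picture is of the moment at which its call begins: read the wrist's pose just before it. calibration takes no time and is no camera call.
A pose or a line that the arm cannot do raises bot.PlanningError and nothing moves.
- bot.close_job(): hands the job in, once; it reports no verdict.
Trained networks look in the newest picture that a camera, given by its name, has taken for a name from the list of things; names that differ only in an ending like _2 or _b are one class to them, and where a whole thing is asked for, a point or a joint stands for the part that bears it (a point fixed in the world has none). Each returns a list of dicts, best first, with "confidence" (0 to 1); they miss things now and then, are a little off and sometimes report something else, mostly with a low value. They report only what shows in the picture. A call takes as long as a camera call.
- bot.search_frame(camera, thing): "bbox" ([left, top, width, height] in pixels, round what is visible of it).
Readings, each from a call of its own:
- bot.read_clock(): time.
- bot.read_joint_positions(): joint angles.
- bot.read_joint_vel(): joint speeds.
- bot.read_joint_efforts(): joint torques, N m.
- bot.read_position(): TCP position.
- bot.read_tool_rot(): TCP orientation.
- bot.read_ft_force(): force on the tool from outside, world axes, zero at the start.
- bot.read_moment(): the same for the moment, N m.
- bot.read_gripper_width(): opening from 0.0 (shut) to 1.0 (fully open).
Only numpy, scipy, OpenCV 4.12 (cv2) and the standard library are available. Lean on these libraries where they do the work, as an engineer would, in place of code of your own. Each camera call takes 0.05 s, during which the arm holds its last target.

### The job

Close up the gauge chest on the inspection bench: with your fingertips, gently push both open drawers fully home without slamming them, and only when both are shut push the black tab of the lock on its top all the way along its track to the red (locked) end. Leave the gauges lying in their drawers, lift nothing, and do not disturb the other things on the bench; finish with both drawers still shut.

Things in the scene. Friction and masses are not known exactly. Their poses are not given: they have to be found in the camera images.
- chest: the dark blue steel gauge chest, fixed to the bench, 180 deep (its x) x 300 wide (its y) x 80 high; origin at the centre of its underside on the bench; its -x face is the front with the two drawers, its +y is to the left as seen from the robot; stands turned by up to 0.3 rad. Its top is flat at 80 but for the lock track near the front edge (track 130 long, to 83; end marks to 84, green at its -y end = open, red at its +y end = locked)
- left_front (a point): centre of the outer face of the left (+y) drawer's grey front, 39 above the bench; moves with the drawer, axes as the chest's (the drawer opens along -x). The front is 136 wide, 62 high (8 to 70 above the bench), 8 thick, flat with no handle, only a thin brass label frame. The drawer is an open tray behind it, 165 long, with a green floor 14 above the bench
- right_front (a point): the same point on the right (-y) drawer, of the same size; the two fronts' centres lie 148 apart along the chest's y
- drawer_left (a joint): how far the left drawer stands open, m: 0 shut (front flush with the chest), up to 0.12; slides with about 2.5 N of friction and stays where it is left
- drawer_right (a joint): the same for the right drawer
- lock_tab (a point): centre of the black upright tab of the slide lock on the chest's top, 100 above the bench; axes as the chest's. The tab is 26 (chest x) x 16 (chest y) x 24 high, from 88 to 112 above the bench, with a white line on top, on a steel foot 28 x 36 x 4; it lies 40 behind the chest's front face and slides along the chest's +y to lock
- lock (a joint): travel of the slide lock, m: 0 at the green (open) end, 0.07 at the red (locked) end; about 2 N of friction, stays where it is left
- micrometer: micrometer with a grey bow, 85 x 46 x 18, lying loose in the left drawer; origin on its underside at the middle of its barrel
- ring_gauge: steel ring 52 across, 18 high, lying loose in the right drawer; origin at the centre of its underside
- master_ring: brass ring 56 across, 20 high, lying on the chest's top behind the lock; origin at the centre of its underside
- plug_gauge: steel plug gauge, a round pin 28 across and 85 high, standing beside the chest's left side; origin at the centre of its underside
- fitting: machined steel cube fitting of 36 with two round stubs, 48 high, standing near the front right of the chest; origin at the centre of its underside
- caliper: dial caliper 200 long lying on the bench to the right; origin on its underside near the dial
- file: scraper with a dark wooden handle lying on the bench to the left; origin on its underside
- oil: white oil bottle with a red cap, 56 across, 130 high, standing to the right of the chest; origin at the centre of its underside

How it is judged:
By the outcome, as a careful person would: the job done as asked, in the order asked, and still so for the second after the job is handed in, with the robot touching nothing.
It also fails if it takes over 54 s, if anything falls off the work surface, if the arm or the gripper's body presses on something with over 40 N, if the wrist force passes 120 N, or if a joint passes its speed limit or range.

## Working session

There is one attempt and no reset: what is moved stays moved. The work goes in short steps, each a Python script; the robot and the scene stay as the last script left them, time stands still between calls to the robot, and variables do not carry over. Pictures are saved under pics/ and viewed, and the job is handed in when it is done.

```bash
mkdir -p pics; ls; python3 - <<'E'
from cell import bot
import cv2
for n in ("scene","top"):
    im=bot.camera(n); cv2.imwrite(f"pics/{n}0.png",im[:,:,::-1])
    c=bot.calibration(n); print(n,c)
    for t in ("chest","left_front","right_front","lock_tab","master_ring","plug_gauge","fitting","oil"):
        r=bot.search_frame(n,t); print(t,[(x["bbox"],round(x["confidence"],2)) for x in r[:2]])
print(bot.read_clock(),bot.read_tool_rot())
E
```

```text
pics
scene {'mtx': array([[467.67275476,   0.        , 314.55168114],
       [  0.        , 467.67275476, 242.75864535],
       [  0.        ,   0.        ,   1.        ]]), 'k1': -0.03292523706028107, 'extrinsics': array([[-0.04194718,  0.99910997, -0.00443837,  0.06008438],
       [ 0.76812949,  0.02940818, -0.63961882, -0.35757577],
       [-0.63891902, -0.03023945, -0.76867943,  1.71593903],
       [ 0.        ,  0.        ,  0.        ,  1.        ]])}
chest [([232.4, 236.5, 125.6, 94.1], 0.76)]
left_front [([308.3, 234.6, 47.3, 22.4], 0.93)]
right_front [([281.1, 253.7, 18.6, 10.4], 0.72), ([258.0, 236.7, 47.3, 14.1], 0.59)]
lock_tab [([281.5, 252.9, 14.7, 12.9], 0.6)]
master_ring [([248.9, 277.0, 22.1, 19.7], 0.66)]
plug_gauge [([364.1, 281.8, 13.1, 22.5], 0.78)]
fitting [([219.3, 237.8, 16.4, 20.6], 0.48)]
oil [([193.9, 264.8, 25.4, 41.7], 0.58)]
top {'mtx': array([[580.12012133,   0.        , 335.30966071],
       [  0.        , 580.12012133, 240.09797506],
       [  0.        ,   0.        ,   1.        ]]), 'k1': 0.05829920802050107, 'extrinsics': array([[ 0.01547877, -0.99976064, -0.01546175, -0.02691486],
       [-0.98249857, -0.01233709, -0.18586112,  0.53707958],
       [ 0.18562588,  0.01806805, -0.98245436,  1.28550659],
       [ 0.        ,  0.        ,  0.        ,  1.        ]])}
chest [([291.0, 221.5, 64.8, 43.4], 0.26)]
left_front [([293.5, 219.5, 61.2, 44.1], 0.76)]
right_front [([357.5, 227.7, 63.6, 35.2], 0.81)]
lock_tab [([367.5, 200.4, 18.2, 16.5], 0.68), ([484.7, 303.8, 81.7, 65.9], 0.35)]
master_ring [([391.3, 157.3, 28.9, 28.1], 0.82), ([484.3, 305.4, 81.9, 65.7], 0.72)]
plug_gauge [([289.7, 219.4, 63.6, 46.4], 0.53), ([274.6, 177.9, 14.2, 18.3], 0.46)]
fitting [([445.3, 245.7, 19.4, 22.8], 0.71)]
oil [([450.6, 172.6, 32.2, 29.7], 0.95)]
0.9 [-0.57795274  0.57797079 -0.40737982  0.40738443]
```

```bash
python3 - <<'E'
import cv2
a=cv2.imread("pics/scene0.png")[215:345,180:390]; cv2.imwrite("pics/scene0c.png",cv2.resize(a,(798,494),interpolation=cv2.INTER_CUBIC))
a=cv2.imread("pics/top0.png")[130:290,260:500]; cv2.imwrite("pics/top0c.png",cv2.resize(a,None,fx=3.3,fy=3.3,interpolation=cv2.INTER_CUBIC))
E
```

```text
(no output)
```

View pics/scene0c.png

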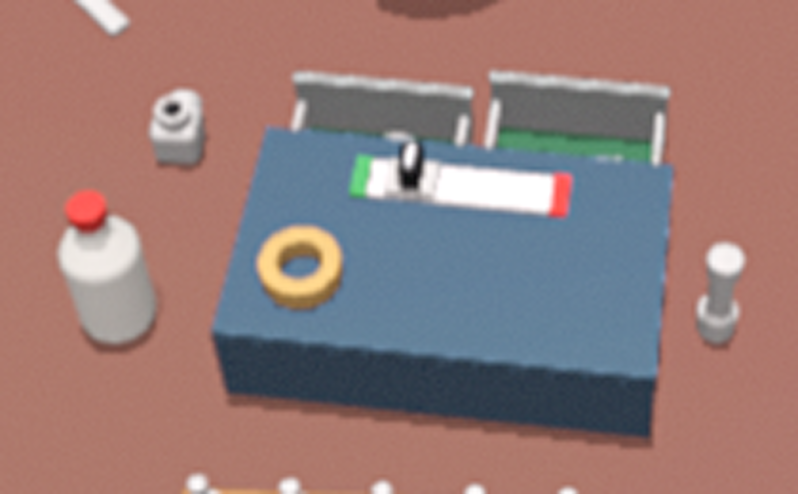

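View pics/top0c.png

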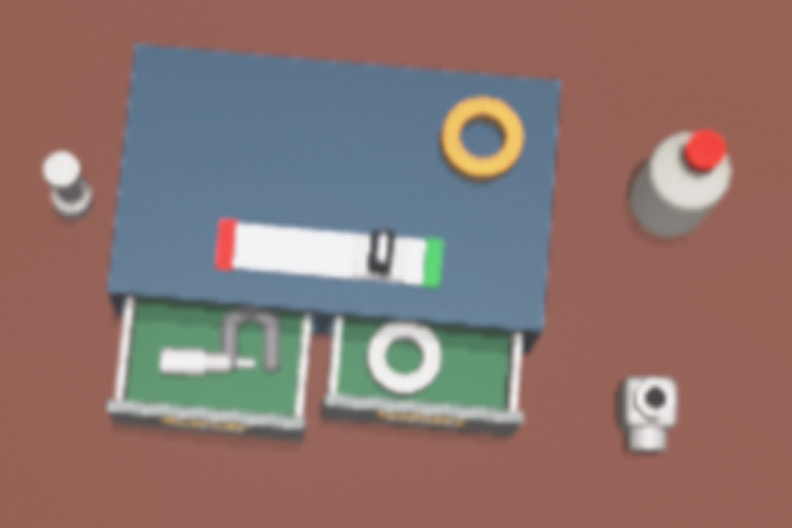

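View pics/top0.png

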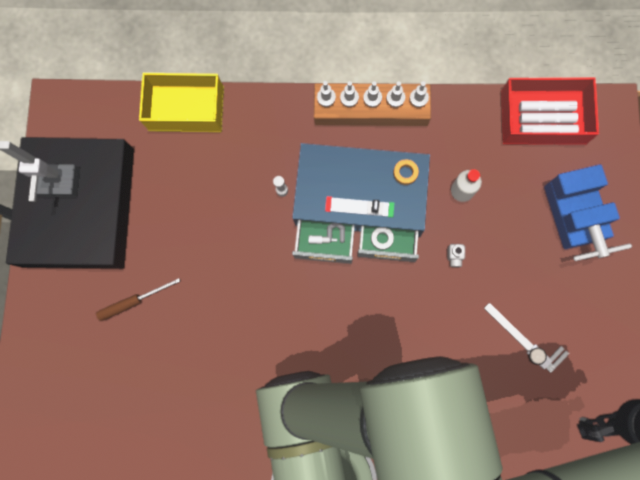

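```bash
cat > h.py <<'E'
import numpy as np, cv2
from scipy.optimize import least_squares
from cell import bot
def ray(cam,px,z):
    c=bot.calibration(cam); K=c["mtx"];E=c["extrinsics"]
    d=cv2.undistortPoints(np.array([[px]],float),K,np.array([c["k1"],0,0,0.]))  .ravel()
    R=E[:3,:3];o=-R.T@E[:3,3]; v=R.T@np.array([d[0],d[1],1]); return (o+v*(z-o[2])/v[2])
def proj(cam,P):
    c=bot.calibration(cam);E=c["extrinsics"]
    p,_=cv2.projectPoints(np.asarray(P,float).reshape(-1,1,3),cv2.Rodrigues(E[:3,:3])[0],E[:3,3],c["mtx"],np.array([c["k1"],0,0,0.])); return p.reshape(-1,2)
E
python3 - <<'E'
from h import *
def t(u,v): return ((u+.5)/3.3-.5+260,(v+.5)/3.3-.5+130)
def s(u,v): return ((u+.5)/3.8-.5+180,(v+.5)/3.8-.5+215)
loc=np.array([[.09,.15,.08],[.09,-.15,.08],[-.09,.15,.08],[-.09,-.15,.08]])
tp=np.array([t(135,44),t(561,79),t(109,292),t(543,330)])
sp=np.array([s(655,378),s(215,335),s(674,168),s(268,128)])
def W(p,l):
    c,sn=np.cos(p[2]),np.sin(p[2]); l=np.asarray(l,float).reshape(-1,3)
    return np.c_[p[0]+c*l[:,0]-sn*l[:,1],p[1]+sn*l[:,0]+c*l[:,1],l[:,2]]
for name,f in (("top",lambda p:(proj("top",W(p,loc))-tp).ravel()),("scene",lambda p:(proj("scene",W(p,loc))-sp).ravel()),("both",lambda p:np.r_[(proj("top",W(p,loc))-tp).ravel(),(proj("scene",W(p,loc))-sp).ravel()])):
    r=least_squares(f,[.6,0,0]); print(name,r.x.round(4),np.sqrt(np.mean(r.fun**2)).round(2))
p=r.x
def L(w):
    c,sn=np.cos(p[2]),np.sin(p[2]); d=w[:2]-p[:2]; return np.array([c*d[0]+sn*d[1],-sn*d[0]+c*d[1]]).round(4)
print("tab top",L(ray("top",t(380,250),.112)),L(ray("scene",s(410,160),.112)))
for n,a in dict(LdL=(110,411),LdR=(304,428),RdL=(325,409),RdR=(521,424)).items(): print(n,L(ray("top",t(*a),.07)))
for n,a in dict(LdL=(669,90),LdR=(490,72),RdL=(472,88),RdR=(293,72)).items(): print(n,"scene",L(ray("scene",s(*a),.07)))
print("ring",L(ray("top",t(483,137),.1)),"plug",L(ray("top",t(62,168),.085)),"fit",L(ray("top",t(655,397),.048)),"oil cap",L(ray("top",t(706,149),.13)))
print(p)
E
```

```text
top [ 0.6592 -0.0779 -0.0773] 0.26
scene [ 0.6616 -0.0744 -0.0793] 0.63
both [ 0.66   -0.0765 -0.0782] 0.75
tab top [-0.0525 -0.0346] [-0.0464 -0.0331]
LdL [-0.1714  0.1389]
LdR [-0.171   0.0056]
RdL [-0.1566 -0.0075]
RdR [-0.1547 -0.1412]
LdL scene [-0.1675  0.1429]
LdR scene [-0.1696  0.0068]
RdL scene [-0.1522 -0.0047]
RdR scene [-0.1522 -0.142 ]
ring [ 0.0361 -0.0985] plug [-0.0071  0.1886] fit [-0.1237 -0.2343] oil cap [ 0.0309 -0.2436]
[ 0.66002298 -0.07645217 -0.07818623]
```

```bash
cat >> h.py <<'E'
from scipy.spatial.transform import Rotation as Ro
P=np.array([0.660,-0.0765,-0.0782])
c,s=np.cos(P[2]),np.sin(P[2])
def w(x,y,z): return [P[0]+c*x-s*y,P[1]+s*x+c*y,z]
def q(sg=1):
    Z=np.array([sg*c,sg*s,0]);Y=np.array([0,0,-1.]);X=np.cross(Y,Z)
    r=Ro.from_matrix(np.c_[X,Y,Z]).as_quat(); return [r[3],r[0],r[1],r[2]]
def loc(p):
    d=np.array(p[:2])-P[:2]; return np.array([c*d[0]+s*d[1],-s*d[0]+c*d[1],p[2]]).round(4)
E
python3 - <<'E'
from h import *
r=bot.read_tool_rot(); print(Ro.from_quat([r[1],r[2],r[3],r[0]]).as_matrix().round(2))
print(bot.calibration("wrist")["hand_eye"].round(3))
for sg in (1,-1):
    for a in [(-.21,-.074,.2),(-.21,-.074,.052),(-.1,.074,.052),(-.05,-.08,.098),(-.05,.04,.098)]:
        j=bot.solve_ik(w(*a),q(sg)); print(sg,a,None if j is None else np.round(j,2))
print(bot.read_clock())
E
```

```text
[[ 0.34 -0.    0.94]
 [-0.94 -0.    0.34]
 [ 0.   -1.   -0.  ]]
[[ 1.    -0.     0.     0.001]
 [-0.    -0.267  0.964 -0.142]
 [-0.    -0.964 -0.267  0.068]
 [ 0.     0.     0.     1.   ]]
1 (-0.21, -0.074, 0.2) [-0.45  0.19 -0.46  0.92  0.    2.77]
1 (-0.21, -0.074, 0.052) [-0.45  0.39 -0.64  0.54  0.    2.77]
1 (-0.1, 0.074, 0.052) [-0.12  0.53 -0.38  0.66  0.    3.1 ]
1 (-0.05, -0.08, 0.098) [-0.37  0.57 -0.17  0.83  0.    2.85]
1 (-0.05, 0.04, 0.098) [-0.17  0.55 -0.19  0.82  0.    3.05]
-1 (-0.21, -0.074, 0.2) [-0.45  0.19 -0.46  0.92  0.   -0.37]
-1 (-0.21, -0.074, 0.052) [-0.45  0.39 -0.64  0.54  0.   -0.37]
-1 (-0.1, 0.074, 0.052) [-0.12  0.53 -0.38  0.66  0.   -0.04]
-1 (-0.05, -0.08, 0.098) [-0.37  0.57 -0.17  0.83  0.   -0.29]
-1 (-0.05, 0.04, 0.098) [-0.17  0.55 -0.19  0.82  0.   -0.1 ]
0.9
```

```bash
python3 - <<'E'
from h import *
bot.move_pose(w(-.21,-.074,.2),q(-1))
print(bot.read_clock())
bot.set_gripper(0.0)
bot.move_linear(w(-.205,-.074,.053),speed=.12)
print(bot.read_clock(),loc(bot.read_position()),bot.read_ft_force())
im=bot.camera("wrist"); cv2.imwrite("pics/w1.png",im[:,:,::-1])
r=bot.move_linear(w(-.150,-.074,.053),speed=.025,until_force=1.5)
print(r,bot.read_clock(),loc(bot.read_position()),bot.read_ft_force())
E
```

```text
2.6
4.7417 [-0.2045 -0.0742  0.0536] [-0.09684628  0.55947586  0.28543961]
True 6.2667 [-0.1649 -0.0739  0.0526] [-0.26636109 -0.31498844  0.43421735]
```

View pics/w1.png

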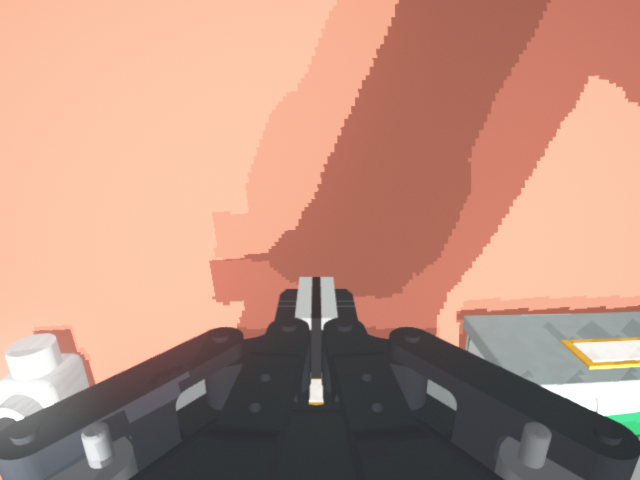

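```bash
python3 - <<'E'
from h import *
def fx():
    f=np.array(bot.read_ft_force()); return np.round([f[0]*c+f[1]*s,-f[0]*s+f[1]*c,f[2]],1)
r=bot.move_linear(w(-.112,-.074,.053),speed=.03,until_force=12)
print(r,bot.read_clock(),loc(bot.read_position()),fx())
r=bot.move_linear(w(-.092,-.074,.053),speed=.01,until_force=6)
print(r,bot.read_clock(),loc(bot.read_position()),fx())
for n in ("scene","top"):
    cv2.imwrite(f"pics/{n}1.png",bot.camera(n)[:,:,::-1])
E
python3 - <<'E'
import cv2,numpy as np
a=cv2.imread("pics/scene1.png")[215:315,200:390]; b=cv2.imread("pics/top1.png")[130:290,260:500]
a=cv2.resize(a,(600,300));b=cv2.resize(b,(600,300)); cv2.imwrite("pics/c1.png",np.vstack([a,b]))
E
```

```text
False 8.2083 [-0.112  -0.074   0.0531] [-2.2  0.9 -1.9]
True 9.3 [-0.1032 -0.0738  0.0525] [ 0.3  0.1 -0.4]
```

View pics/c1.png

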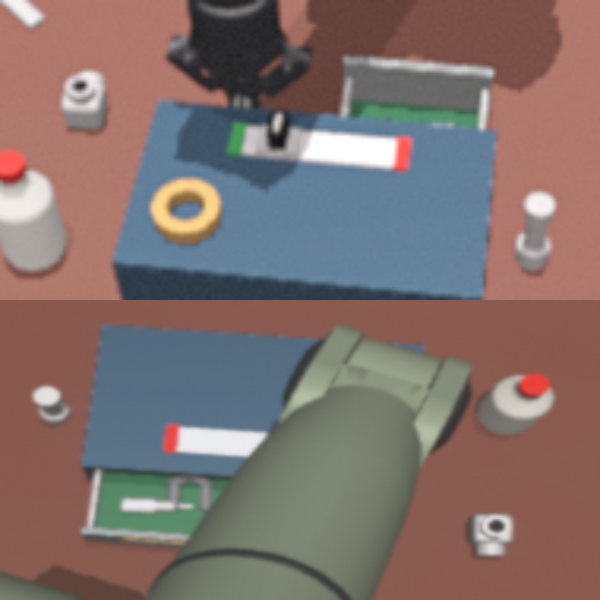

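```bash
cat >> h.py <<'E'
def fx():
    f=np.array(bot.read_ft_force()); return np.round([f[0]*c+f[1]*s,-f[0]*s+f[1]*c,f[2]],1)
def st(r=None): print(r,round(bot.read_clock(),2),loc(bot.read_position()),fx())
E
python3 - <<'E'
from h import *
st(bot.move_linear(w(-.092,-.074,.053),speed=.01,until_force=10))
bot.move_linear(w(-.150,-.074,.053),speed=.12)
bot.move_linear(w(-.225,.074,.053),speed=.15); st()
st(bot.move_linear(w(-.165,.074,.053),speed=.025,until_force=1.8))
E
```

```text
True 10.05 [-0.1033 -0.0732  0.0514] [-0.1 -0.8 -0.1]
None 11.84 [-0.2244  0.0736  0.0531] [ 0.4 -0.7 -1.4]
True 13.42 [-0.1825  0.074   0.0526] [-0.4  0.6 -1.6]
```

```bash
python3 - <<'E'
from h import *
st(bot.move_linear(w(-.112,.074,.053),speed=.035,until_force=12))
st(bot.move_linear(w(-.092,.074,.053),speed=.01,until_force=6))
st(bot.move_linear(w(-.092,.074,.053),speed=.01,until_force=10))
bot.move_linear(w(-.150,.074,.053),speed=.12)
bot.move_linear(w(-.150,.0,.16),speed=.15)
bot.move_linear(w(-.12,-.1,.2),speed=.15);st()
for n in ("scene","wrist"):
    cv2.imwrite(f"pics/{n}2.png",bot.camera(n)[:,:,::-1])
E
python3 - <<'E'
import cv2,numpy as np
a=cv2.imread("pics/scene2.png")[215:315,200:390]; b=cv2.imread("pics/wrist2.png")
a=cv2.resize(a,(570,300));b=cv2.resize(b,(400,300)); b=cv2.copyMakeBorder(b,0,0,0,170,0);cv2.imwrite("pics/c2.png",np.vstack([a,b]))
E
```

```text
False 15.61 [-0.112   0.074   0.0531] [-2.1  0.3 -1.1]
True 16.71 [-0.1032  0.074   0.0525] [ 0.8 -0.   0.8]
True 17.37 [-0.1034  0.0741  0.0513] [ 0.1 -0.4 -0.1]
None 19.81 [-0.1206 -0.0994  0.1995] [-0.   0.4 -0.2]
```

View pics/c2.png

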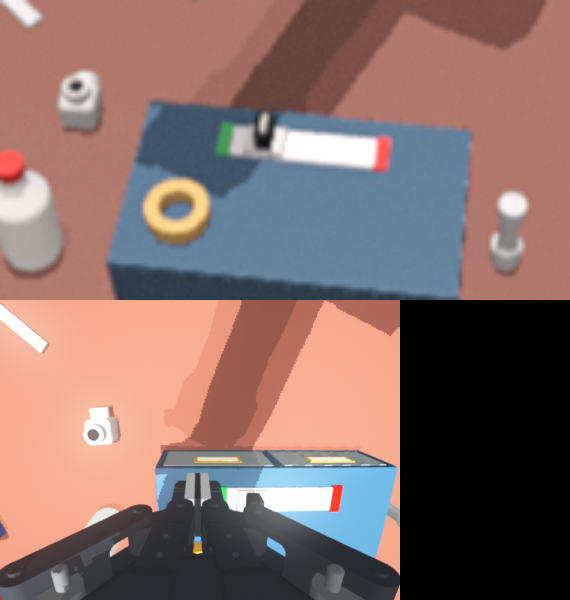

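```bash
python3 - <<'E'
from h import *
bot.move_linear(w(-.05,-.09,.15),speed=.15)
bot.move_linear(w(-.05,-.09,.099),speed=.06);st()
st(bot.move_linear(w(-.05,-.04,.099),speed=.025,until_force=1.5))
cv2.imwrite("pics/w3.png",bot.camera("wrist")[:,:,::-1])
cv2.imwrite("pics/s3.png",bot.camera("scene")[:,:,::-1])
E
python3 - <<'E'
import cv2,numpy as np
a=cv2.imread("pics/s3.png")[215:315,200:390]; b=cv2.imread("pics/w3.png")
a=cv2.resize(a,(570,300));b=cv2.resize(b,(400,300)); b=cv2.copyMakeBorder(b,0,0,0,170,0);cv2.imwrite("pics/c3.png",np.vstack([a,b]))
E
```

```text
None 21.63 [-0.0497 -0.0901  0.0993] [-0.6 -1.4  0.3]
True 22.98 [-0.0503 -0.0537  0.0986] [ 0.5  0.  -0.4]
```

View pics/c3.png

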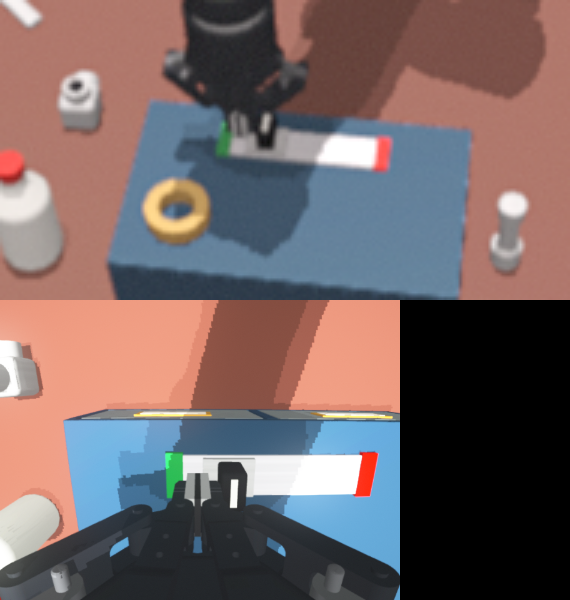

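```bash
python3 - <<'E'
from h import *
st(bot.move_linear(w(-.05,.006,.099),speed=.035,until_force=12))
st(bot.move_linear(w(-.05,.03,.099),speed=.012,until_force=6))
st(bot.move_linear(w(-.05,.03,.099),speed=.012,until_force=10))
bot.move_linear(w(-.05,-.02,.099),speed=.1)
bot.move_linear(w(-.05,-.03,.16),speed=.15)
bot.move_linear(w(-.2,-.1,.22),speed=.2);st()
for n in ("scene","wrist"): cv2.imwrite(f"pics/{n}4.png",bot.camera(n)[:,:,::-1])
E
python3 - <<'E'
import cv2,numpy as np
a=cv2.imread("pics/scene4.png")[215:315,200:390]; b=cv2.imread("pics/wrist4.png")
a=cv2.resize(a,(570,300));b=cv2.resize(b,(400,300)); b=cv2.copyMakeBorder(b,0,0,0,170,0);cv2.imwrite("pics/c4.png",np.vstack([a,b]))
E
```

```text
False 24.94 [-0.0499  0.006   0.0991] [-0.1 -2.2 -0.8]
True 25.95 [-0.05    0.0144  0.0988] [-0.1 -2.7  0.7]
True 26.53 [-0.0505  0.0143  0.0984] [-1.2 -2.6  1.9]
None 28.62 [-0.1994 -0.0998  0.2196] [ 0.1 -0.6  0.1]
```

View pics/c4.png

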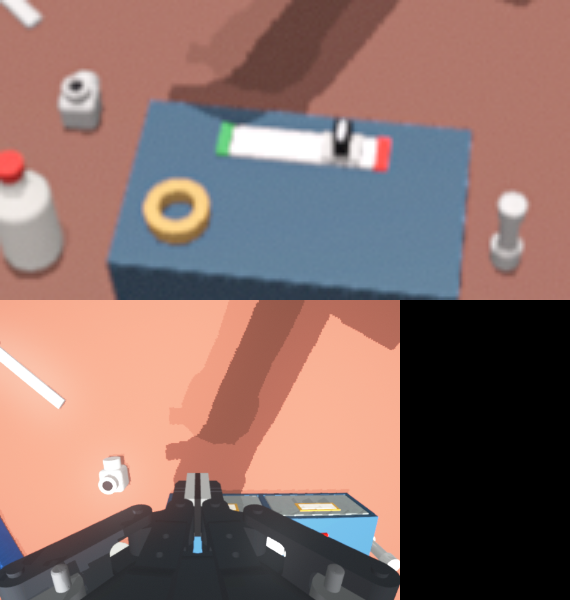

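```bash
python3 - <<'E'
from h import *
bot.goto_joints([-1.362,0.326,-0.193,1.052,0,1.437]); st()
for n in ("scene","top"): 
    cv2.imwrite(f"pics/{n}5.png",bot.camera(n)[:,:,::-1])
    for t in ("lock_tab","left_front","right_front"):
        r=bot.search_frame(n,t)
        if r: b=r[0]["bbox"]; print(n,t,b,round(r[0]["confidence"],2),loc(ray(n,(b[0]+b[2]/2,b[1]+b[3]/2),.105)) if t=="lock_tab" else "")
E
python3 - <<'E'
import cv2,numpy as np
a=cv2.imread("pics/scene5.png")[215:315,200:390]; b=cv2.imread("pics/top5.png")[130:270,270:500]
cv2.imwrite("pics/c5.png",np.vstack([cv2.resize(a,(460,242),interpolation=2),cv2.resize(b,(460,280),interpolation=2)]))
E
```

```text
None 30.36 [-0.4385 -0.4766  0.2311] [-0.3  0.8 -0.3]
scene lock_tab [307.0, 256.1, 17.5, 10.8] 0.47 [-0.0446  0.0426  0.105 ]
top lock_tab [338.4, 199.2, 15.1, 10.8] 0.78 [-0.0545  0.0295  0.105 ]
top left_front [297.2, 219.1, 55.3, 9.8] 0.77 
top right_front [363.4, 228.9, 56.2, 8.5] 0.56
```

View pics/c5.png

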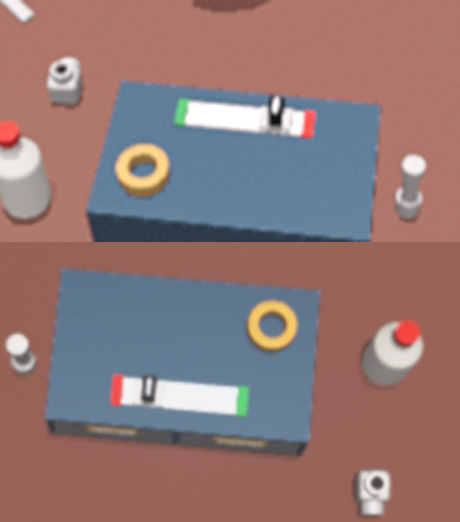

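```bash
python3 - <<'E'
from h import *
def tab(f,x0,x1,y0,y1):
    g=cv2.cvtColor(cv2.imread(f),6)[y0:y1,x0:x1].astype(float)
    m=np.clip(110-g,0,None); yy,xx=np.mgrid[y0:y1,x0:x1]; return (m*xx).sum()/m.sum(),(m*yy).sum()/m.sum()
a=tab("pics/top0.png",364,386,196,216);b=tab("pics/top5.png",334,356,193,213)
a2=tab("pics/scene0.png",278,298,248,268) ;b2=tab("pics/scene5.png",305,325,250,272)
for n,x,y in(("top",a,b),("scene",a2,b2)): A,B=loc(ray(n,x,.105)),loc(ray(n,y,.105)); print(n,x,y,A,B,(B-A)[:2])
E
```

```text
top (np.float64(374.29689440993786), np.float64(207.71304347826086)) (np.float64(343.9030898876405), np.float64(204.93398876404495)) [-0.056 -0.034  0.105] [-0.0557  0.0339  0.105 ] [0.0003 0.0679]
scene (np.float64(288.2534828406388), np.float64(257.84743459055386)) (np.float64(313.74280408542245), np.float64(262.008356545961)) [-0.0483 -0.0318  0.105 ] [-0.0423  0.0376  0.105 ] [0.006  0.0694]
```

```bash
python3 -c "
from cell import bot
bot.close_job(); print(bot.read_clock())"
```

```text
the job is handed in; nothing more can be done
the job is handed in; nothing more can be done
```

Both drawers are shut and the lock tab is at the red (locked) end. I pushed the right drawer home first, then the left, then slid the tab across. All pushes used shut fingertips at 0.035 m/s or less, slowing to about 0.01 m/s near each stop.

- **Drawers:** each one met its stop at the same depth to within 0.2 mm, and a second push with a 10 N limit did not move either. The last pictures show both fronts flush with the chest.
- **Lock:** the tab met a firm stop, and a second 10 N push did not move it. The cameras put its travel at 68–69 mm of the nominal 70, which agrees within measuring error.
- **Rest of the bench:** in the last pictures the brass ring, plug gauge, fitting and oil bottle appear where they started. I did not measure the caliper and file again. The gauges can't be seen inside the shut drawers, but nothing jammed while I pushed.

At the end the arm was back at its start pose, touching nothing. The last clock reading, shortly before I handed in, was 30.4 s of the 54 s allowed. No check failed. The two cameras differed by about 4 mm on the tab's final position, more than the roughly 2 mm calibration error, so I relied on the stop.

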